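# Set out the doming punches in working order

### The arm

A 6-joint arm with a two-finger parallel gripper is mounted at the origin on the work surface. World frame = base frame: x ahead of the robot, y to its left, z up, the work surface at z = 0. Lengths are in m, angles in degrees, forces in N, time in s.
With the tool pointing down it reaches from about 0.325 to 0.85 m from the base axis. Payload 15.5 kg.
Tool frame: the origin (TCP) lies midway between the tips of the shut fingers; the grasp point (between the pads) lies 19 mm behind it; z points along the fingers, y is the line along which they close (so a half turn about z gives the same grasp; the last joint's range is limited). The gripper opens to 91 mm and grips with 3 to 60 N. Pads are 32 mm wide; open, the fingers measure 118 mm over their backs; the gripper's body (76 mm by 178 mm) begins 60 mm behind the grasp point.
Start: joints at [61.221, 28.281, 77.091, -0, 74.628, -5.472], TCP at [0.247, 0.574, 0.214] pointing down, gripper open.
Joint ranges: [-166.48, 166.48], [-47.26, 123.95], [12.59, 153.08], [-70.14, 250.14], [6.76, 159.57], [-176.63, 176.63]. Speed limits (degrees/s): [108.29, 108.29, 147.25, 172.46, 172.46, 172.46].

### API

Orientations are given as a 3x3 rotation matrix whose columns are the frame's x, y, z axes.
In Python, from bench import ctrl gives the robot as it stands. The module is installed in compiled form; this text tells all that it offers. Calls block until the motion is done:
- ctrl.goto(position, orientation): joint-space move of the TCP to a pose.
- ctrl.move_l(position, vel=0.15, ori=None, contact_N=None): straight line of the TCP; ori=None keeps the orientation; vel is the mean speed in m/s. With contact_N (N) it stops when the force on the tool has changed by that much, and returns True; else False.
- ctrl.movej(angles): joint-space move.
- ctrl.command_gripper(opening): opening from 0.0 (shut) to 1.0 (fully open); the grip force is fixed at half the most; returns when the fingers have stopped.
- ctrl.sleep(seconds).
- ctrl.ik(position, orientation): joint angles nearest the present ones, or None.
- ctrl.read_camera(name): name is "side" or "top"; returns the picture (480x640x3 uint8, blue, green, red); there is no depth.
- ctrl.camera_params(name): a dict with "fx", "fy", "cx", "cy" (pixels), "pose" (4x4, takes a point from camera to world coordinates). Camera axes: x right, y up, looking along -z (the intrinsics and any distortion apply to the point x, -y, -z); pixel columns grow to the right and rows downward; lengths in m; the calibration is good to about 2 mm. A picture is of the moment at which its call begins. camera_params takes no time and is no camera call.
A pose or a line that the arm cannot do raises ctrl.MotionError and nothing moves.
- ctrl.sign_off(): hands the job in; it is judged then, once.
Readings, each from a call of its own:
- ctrl.current_t(): time.
- ctrl.current_q(): joint angles.
- ctrl.current_dq(): joint speeds.
- ctrl.current_effort(): joint torques, N m.
- ctrl.current_tool_pos(): TCP position.
- ctrl.current_eef_rot(): TCP orientation.
- ctrl.current_contact_force(): force on the tool from outside, world axes, zero at the start.
- ctrl.current_wrist_torque(): the same for the moment, N m.
- ctrl.current_grip_width(): opening from 0.0 (shut) to 1.0 (fully open).
- ctrl.current_grasp_force(): force on a finger pad.
Only numpy, scipy, OpenCV 4.12 (cv2) and the standard library are available. Lean on these libraries where they do the work, as an engineer would, in place of code of your own. Each camera call takes 0.05 s, during which the arm holds its last target. There are 200 camera calls.

### The job

Set the bench up for doming: move the four doming punches out of the dark wooden stand into the aluminium rack, ball ends up and in working order - the largest ball in the hole next to the steel doming block, then down in size, hole by hole, to the smallest at the anvil end. Each punch must stand fully down in its hole; do not let one fall over, and leave the doming block, anvil, burnisher and loupe where they are.

Things in the scene. Friction and masses are not known exactly. Their poses are not given: they have to be found in the camera images.
- punch_42: loose polished-steel doming punch: a straight 14 mm round shank with a 42 mm ball head on top, 109 mm long. Origin: centre of the flat foot of the shank; z runs up the shank to the ball, whose centre is at z = 88 mm. Starts upright, ball up, in one of the four holes of the stand (which one varies). About 382 g, varying by a fifth
- punch_33: loose polished-steel doming punch: a straight 14 mm round shank with a 33 mm ball head on top, 99.5 mm long. Origin: centre of the flat foot of the shank; z runs up the shank to the ball, whose centre is at z = 83 mm. Starts upright, ball up, in one of the four holes of the stand (which one varies). About 226 g, varying by a fifth
- punch_24: loose polished-steel doming punch: a straight 14 mm round shank with a 24 mm ball head on top, 90 mm long. Origin: centre of the flat foot of the shank; z runs up the shank to the ball, whose centre is at z = 78 mm. Starts upright, ball up, in one of the four holes of the stand (which one varies). About 136 g, varying by a fifth
- punch_16: loose polished-steel doming punch: a straight 14 mm round shank (necked to 10 mm under the ball) with a 16 mm ball head on top, 82 mm long. Origin: centre of the flat foot of the shank; z runs up the shank to the ball, whose centre is at z = 74 mm. Starts upright, ball up, in one of the four holes of the stand (which one varies). About 96 g, varying by a fifth
- stand: dark wooden storage stand, fixed to the desk: a block 56 mm (x) by 235 mm (y) by 50 mm high on a base board 84 by 263 by 10 mm. Origin: centre of its underside on the desk. Four plain vertical holes, 18 mm wide, in a row along its y axis at x = 0, y = -90, -30, +30 and +90 mm; their floors are 10 mm above the desk, so a punch in it has its foot at z = 10 mm
- rack: aluminium bench rack, fixed to the desk, empty at the start: a block 56 mm (x) by 235 mm (y) by 50 mm high. Origin: centre of its underside on the desk. Four vertical holes, 18 mm wide with mouths countersunk at 45 degrees to 28 mm, in a row along its y axis at x = 0, y = -90, -30, +30 and +90 mm; their floors are 10 mm above the desk (40 mm deep)
- doming_block: 55 mm steel cube with hemispherical cups in its faces (one large cup on top), about 1.1 kg, standing loose just beyond one end of the rack, in line with its row. Origin: centre of its underside. Which end (+y or -y of the rack) varies; the anvil is at the other end
- anvil: small bench anvil, loose, about 1.2 kg, beyond the other end of the rack: round dark foot 60 mm wide, steel top 70 mm above the desk, its horn pointing along its +x; 132 mm long, 26 mm wide on top. Origin: centre of its underside. Bystander
- burnisher: loose burnisher with a wooden handle 28 mm thick and a thin steel tip, 190 mm long along its x axis, lying on the desk beyond the racks. Origin: on the desk about under the middle of the handle. Bystander
- loupe: black eye loupe, 34 mm wide and 30 mm high, standing loose on the desk beyond the racks. Origin: centre of its underside. Bystander
There are look-alikes about, which are no part of the job. Leave any blue look-alike of the punch_42 alone.

How it is judged:
By the outcome, as a careful person would: the job done as asked, in the order asked, and still so for the second after the job is handed in, with the robot touching nothing.
It also fails if it takes over 109 s, if anything falls off the work surface, if the arm or the gripper's body presses on something with over 40 N, if the wrist force passes 120 N, or if a joint passes its speed limit or range.

## Working session

There is one attempt and no reset: what is moved stays moved. The work goes in short steps, each a Python script; the robot and the scene stay as the last script left them, time stands still between calls to the robot, and variables do not carry over. Pictures are saved under pics/ and viewed, at most 14 in all, crops included, and the job is handed in when it is done.

```bash
mkdir -p pics
python3 - <<'E'
from bench import ctrl
import cv2
for n in("top","side"):
    cv2.imwrite(f"pics/{n}0.png",ctrl.read_camera(n)); p=ctrl.camera_params(n); print({k:(v.round(4).tolist() if hasattr(v,'round') and k=='pose' else v) for k,v in p.items()})
print(ctrl.current_t(),ctrl.current_eef_rot())
E
```

```text
{'fx': 610.0619059261346, 'fy': 610.0619059261346, 'cx': 325.48539520405706, 'cy': 236.29475174557632, 'pose': [[0.0283, 0.9853, -0.1686, 0.3512], [-0.9996, 0.0269, -0.0105, -0.0182], [-0.0058, 0.1688, 0.9856, 1.4886], [0.0, 0.0, 0.0, 1.0]]}
{'fx': 489.4913178741542, 'fy': 489.4913178741542, 'cx': 316.29829086142826, 'cy': 232.41778971740356, 'pose': [[0.7204, 0.3645, -0.5901, -0.0104], [-0.6932, 0.3516, -0.6291, -0.6588], [-0.0218, 0.8623, 0.506, 0.5677], [0.0, 0.0, 0.0, 1.0]]}
0.1 [[-9.18382226e-01  3.95694047e-01 -5.55115241e-04]
 [ 3.95694416e-01  9.18381722e-01 -9.70257001e-04]
 [ 1.25882772e-04 -1.11072279e-03 -9.99999375e-01]]
```

View pics/top0.png

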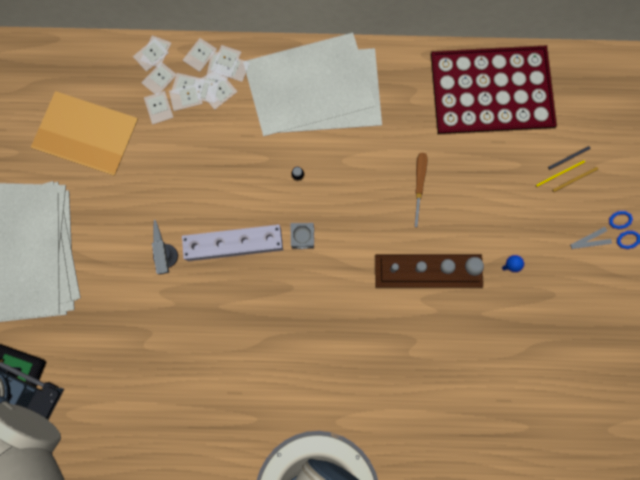

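View pics/side0.png

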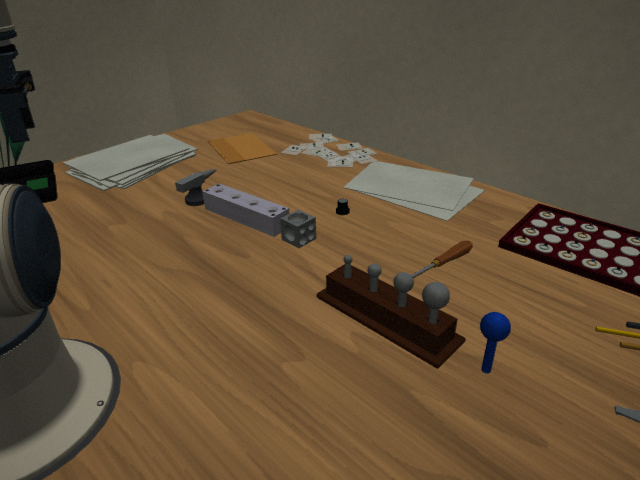

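The top view shows the stand at about (429,270), with balls at (395,267), (421,267), (448,266) and (475,266), smallest to largest. The rack is at about (232,242), the anvil is left of it at (163,250), the doming block is right of it at (303,236), and the blue decoy is at (515,264). The side view agrees. The doming block is at the rack's −y end, so the largest punch goes there.

```bash
cat > h.py <<'E'
from bench import ctrl
import cv2, numpy as np
def ray(n,u,v):
    p=ctrl.camera_params(n); T=np.array(p["pose"])
    d=T[:3,:3]@np.array([(u-p["cx"])/p["fx"],-(v-p["cy"])/p["fy"],-1]); return T[:3,3],d/np.linalg.norm(d)
def plane(n,u,v,z):
    o,d=ray(n,u,v); return o+d*(z-o[2])/d[2]
def tri(a,b):
    A=np.zeros((3,3));y=np.zeros(3)
    for o,d in(a,b):
        P=np.eye(3)-np.outer(d,d);A+=P;y+=P@o
    return np.linalg.solve(A,y)
def blobs(mask,amin,amax):
    n,l,s,c=cv2.connectedComponentsWithStats(mask.astype(np.uint8))
    return [(*c[i].round(2),*s[i].tolist()) for i in range(1,n) if amin<=s[i][4]<=amax]
E
python3 - <<'E'
from h import *
t=cv2.imread("pics/top0.png");s=cv2.imread("pics/side0.png")
def grey(im,x0,x1,y0,y1,lo,smax=60):
    h=cv2.cvtColor(im,cv2.COLOR_BGR2HSV); m=np.zeros(im.shape[:2],bool)
    m[y0:y1,x0:x1]=((h[...,1]<smax)&(h[...,2]>lo))[y0:y1,x0:x1]; return m
for n,m in(("top",grey(t,380,490,250,285,50)),("side",grey(s,335,455,250,325,60))):
    print(n)
    for b in blobs(m,8,5000): print(b)
h=cv2.cvtColor(t,cv2.COLOR_BGR2GRAY)
m=np.zeros(h.shape,bool);m[222:262,183:281]=h[222:262,183:281]<110
print("holes");[print(b) for b in blobs(m,8,400)]
a=cv2.resize(t[210:300,140:330],None,fx=4,fy=4,interpolation=cv2.INTER_CUBIC);b=cv2.resize(t[240:300,365:535],None,fx=4,fy=4,interpolation=cv2.INTER_CUBIC)
o=np.zeros((600,760,3),np.uint8);o[:360]=a;o[360:,:680]=b;cv2.imwrite("pics/crop1.png",o)
o=np.zeros((600,800,3),np.uint8);c=s[170:260,190:330];o[:360,:560]=cv2.resize(c,None,fx=4,fy=4,interpolation=cv2.INTER_CUBIC)
o[360:,:]=0;o[360:,:400]=cv2.resize(s[240:360,310:510],(400,240));cv2.imwrite("pics/crop2.png",o)
E
```

```text
top
(np.float64(474.08), np.float64(265.54), 465, 257, 19, 18, 268)
(np.float64(447.48), np.float64(265.93), 441, 259, 15, 15, 170)
(np.float64(420.9), np.float64(266.32), 416, 261, 11, 11, 101)
(np.float64(394.38), np.float64(267.05), 391, 263, 8, 9, 55)
side
(np.float64(347.89), np.float64(257.11), 344, 255, 8, 5, 28)
(np.float64(410.38), np.float64(275.24), 396, 263, 39, 21, 221)
(np.float64(374.75), np.float64(267.3), 369, 264, 12, 8, 71)
(np.float64(437.49), np.float64(289.62), 426, 282, 23, 17, 274)
holes
(np.float64(267.7), np.float64(235.6), 266, 234, 5, 4, 10)
(np.float64(242.75), np.float64(238.83), 241, 237, 5, 5, 12)
(np.float64(218.07), np.float64(241.64), 216, 240, 5, 5, 14)
(np.float64(193.0), np.float64(244.88), 191, 243, 5, 5, 17)
(np.float64(232.88), np.float64(254.68), 186, 248, 95, 14, 269)
```

View pics/crop1.png

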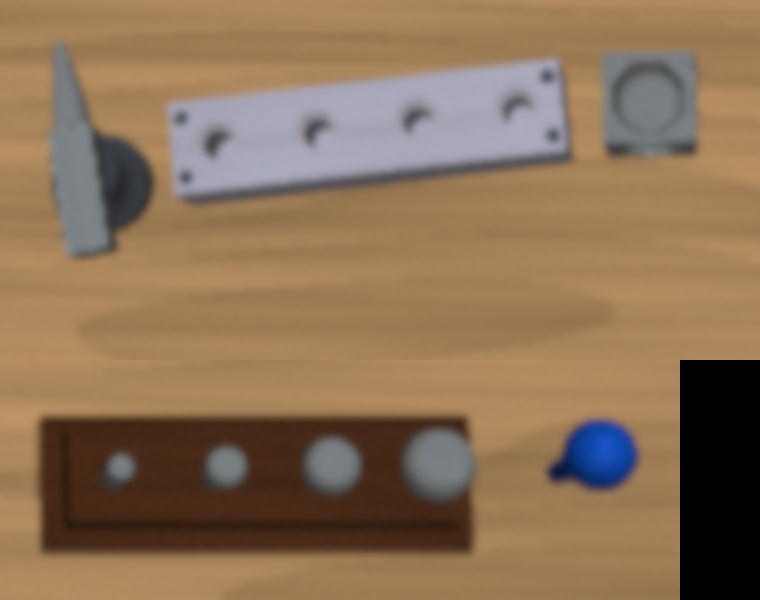

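View pics/crop2.png

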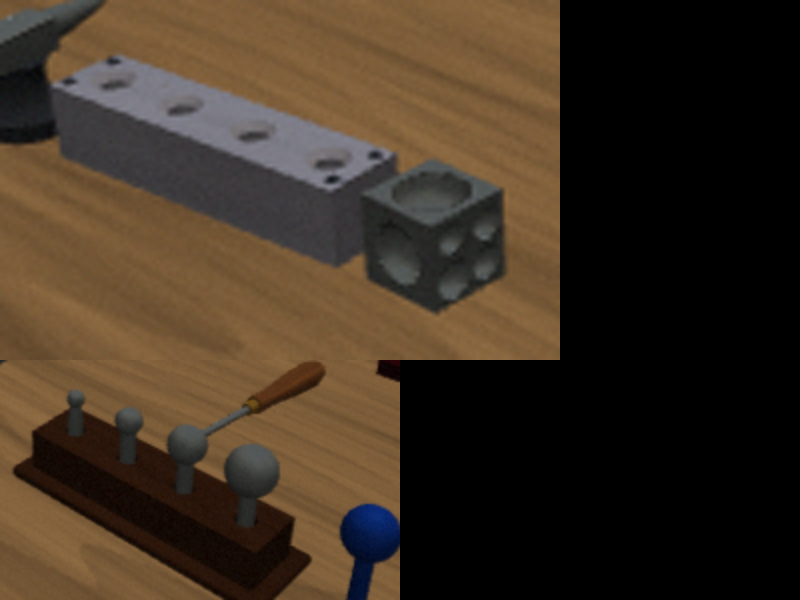

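Run:
```python
from h import *
t=cv2.imread("pics/top0.png")
T=[(474.08,265.54),(447.48,265.93),(420.9,266.32),(394.38,267.05)]
S=[(435.5,295),(403.5,282.5),(374.2,270.5),(348,259.5)]
Z=[.098,.093,.088,.084]
for a,b,z in zip(T,S,Z): print(plane("top",*a,z).round(4),plane("side",*b,z).round(4),tri(ray("top",*a),ray("side",*b)).round(4))
p=t.astype(int);m=np.zeros(t.shape[:2],np.uint8)
m[215:275,175:290]=((p[...,0]>p[...,2]-5)&(p.sum(2)>380))[215:275,175:290]
c=max(cv2.findContours(m,0,2)[0],key=cv2.contourArea)
w=np.array([plane("top",*q[0],.05)[:2] for q in c],np.float32)
print(cv2.minAreaRect((w*1000)))
H=[(267.7,235.6),(242.75,238.83),(218.07,241.64),(193,244.88)]
print([plane("top",*q,.045).round(4).tolist() for q in H])
Hs=[(330/4+190,160/4+170),(255/4+190,133/4+170),(184/4+190,105/4+170),(115/4+190,82/4+170)]
print([plane("side",*q,.05).round(4).tolist() for q in Hs])
d=[(547,76),(553,135),(181,118),(186,177)]
D=np.array([plane("top",140+u/4,210+v/4,.05) for u,v in d]);print(D.round(4).tolist(),D.mean(0))
```

```text
[ 0.5305 -0.3455  0.098 ] [ 0.5329 -0.345   0.098 ] [ 0.5306 -0.3456  0.0995]
[ 0.5285 -0.2857  0.093 ] [ 0.5302 -0.2861  0.093 ] [ 0.529  -0.2861  0.0935]
[ 0.5265 -0.2254  0.088 ] [ 0.5287 -0.2257  0.088 ] [ 0.5271 -0.2259  0.0887]
[ 0.5237 -0.1647  0.084 ] [ 0.5268 -0.1667  0.084 ] [ 0.5251 -0.1659  0.0841]
((578.409423828125, 221.0845947265625), (55.2831916809082, 234.54501342773438), 8.297082901000977)
[[0.5961, 0.136, 0.045], [0.5866, 0.1956, 0.045], [0.5781, 0.2545, 0.045], [0.5686, 0.3142, 0.045]]
[[0.5939, 0.1293, 0.05], [0.5851, 0.1875, 0.05], [0.5782, 0.2484, 0.05], [0.5677, 0.3061, 0.05]]
[[0.6119, 0.1145, 0.05], [0.5762, 0.1094, 0.05], [0.5804, 0.3325, 0.05], [0.5448, 0.3271, 0.05]] [0.57830341 0.22088624 0.05      ]
```

```bash
cat >> h.py <<'E'
B={42:(.5315,-.3453),33:(.5293,-.2859),24:(.5275,-.2256),16:(.525,-.1657)}
ZB={42:.098,33:.093,24:.088,16:.084}
a=np.radians(8.3); C=np.array([.5792,.2200]); Y=np.array([-np.sin(a),np.cos(a)])
HOLE={k:C+Y*d for k,d in((42,-.09),(33,-.03),(24,.03),(16,.09))}
def R(deg):
    best=None
    for f in(0,180):
        c,s=np.cos(np.radians(deg+f)),np.sin(np.radians(deg+f)); M=np.array([[-s,c,0],[c,s,0],[0,0,-1]]).T.reshape(3,3).T
        M=np.column_stack([(-s,c,0),(c,s,0),(0,0,-1)]); yield M
def go(xy,z,deg):
    q0=np.array(ctrl.current_q());o=[]
    for M in R(deg):
        q=ctrl.ik([*xy,z],M)
        if q is not None:o.append((abs(np.array(q)-q0).max(),list(q)))
    ctrl.movej(min(o)[1])
def pick(k,open_=.8):
    z=ZB[k]-.019
    go(B[k],z+.13,2.1); ctrl.command_gripper(open_)
    print("hit",ctrl.move_l([*B[k],z],.12,contact_N=8))
    ctrl.command_gripper(0.0); print("w",ctrl.current_grip_width()*91,"F",ctrl.current_grasp_force())
    ctrl.move_l([*B[k],z+.13],.12)
    go(HOLE[k],z+.13,8.3); print("w",ctrl.current_grip_width()*91,ctrl.current_t())
E
python3 - <<'E'
from h import *
pick(42); print(ctrl.current_tool_pos(),HOLE)
for n in("top","side"): cv2.imwrite(f"pics/{n}1.png",ctrl.read_camera(n))
s=cv2.imread("pics/side1.png")[60:260,150:400]; cv2.imwrite("pics/c3.png",cv2.resize(s,None,fx=3,fy=3))
E
```

```text
hit False
w 40.39454445869351 F 30.000320076942444
w 40.37660177647917 8.7583
[0.59247349 0.12996754 0.20896437] {42: array([0.59219206, 0.13094268]), 33: array([0.58353069, 0.19031423]), 24: array([0.57486931, 0.24968577]), 16: array([0.56620794, 0.30905732])}
```

View pics/c3.png

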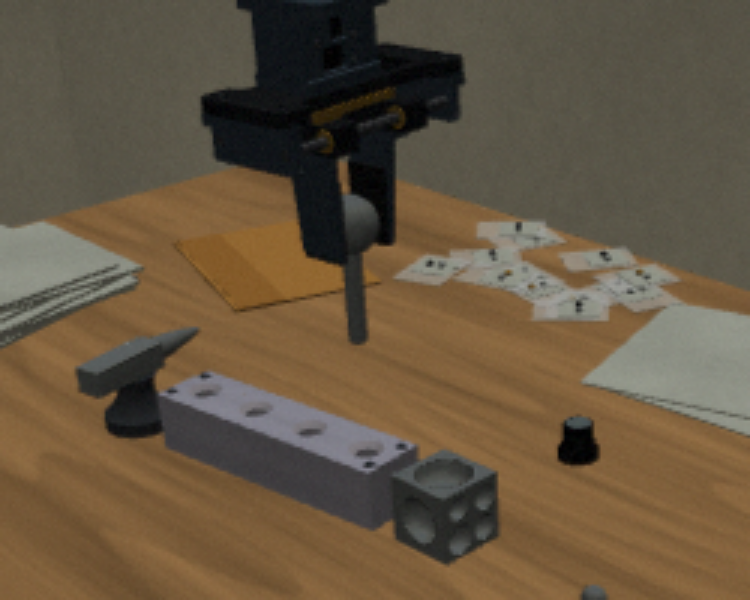

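The punch hangs nearly plumb. Its foot is at about (269,173) in the side view, above the end hole by the block. I'll check the foot position in the same camera against the hole.

Run:
```python
from h import *
print(plane("side",150+357/3,60+339/3,.14), "hole side", plane("side",272.5,210,.05), "hole side from new view", plane("side",150+369/3,60+448/3,.05), ctrl.current_tool_pos())
```

```text
[0.59459191 0.1326287  0.14      ] hole side [0.59394919 0.12930134 0.05      ] hole side from new view [0.59682832 0.13100474 0.05      ] [0.59248847 0.12994592 0.20897941]
```

```bash
cat >> h.py <<'E'
def place(k):
    z=ZB[k]-.019
    hit=ctrl.move_l([*HOLE[k],z+.05],.12,contact_N=8)
    hit2=ctrl.move_l([*HOLE[k],z+.001],.06,contact_N=8)
    p=ctrl.current_tool_pos(); print("place",k,hit,hit2,"above",p[2]-z,p,ctrl.current_contact_force())
    return hit or (p[2]-z)>.006
def release(k):
    ctrl.command_gripper(.8); ctrl.sleep(.3)
    p=ctrl.current_tool_pos(); ctrl.move_l([p[0],p[1],p[2]+.13],.12); print("t",ctrl.current_t())
E
python3 - <<'E'
from h import *
if not place(42): release(42)
E
```

```text
place 42 False False above 0.001111826698994553 [0.59219348 0.13094441 0.08011183] [ 1.16643232  0.57590255 -5.81325273]
t 12.8417
```

Run:
```python
from h import *
pick(33); f=place(33)
if not f: release(33)
cv2.imwrite("pics/s2.png",cv2.resize(ctrl.read_camera("side")[60:360,150:550],None,fx=2,fy=2))
```

```text
hit False
w 31.20156164496075 F 30.000135004520416
w 31.355084611068136 19.55
place 33 False False above 0.0011628121135063008 [0.58349727 0.19031138 0.07516281] [ 0.30412683  0.77388236 -2.12506234]
t 23.6417
```

View pics/s2.png

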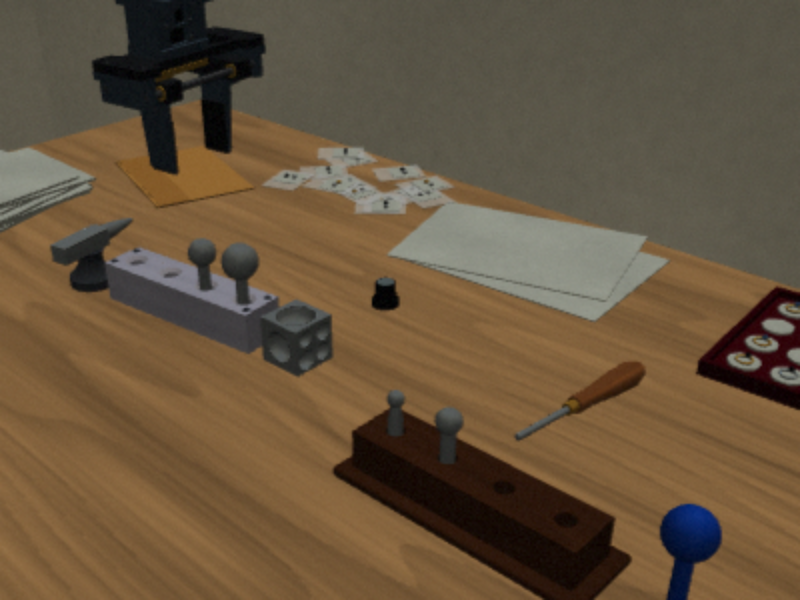

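The 42 ball is standing at crop (240,262) and the 33 at (202,253), both upright in the rack. Nothing else has moved. Next are the 24 and the 16.

Run:
```python
from h import *
for k in(24,16):
    pick(k)
    if place(k): break
    release(k)
t=ctrl.read_camera("top")[200:300,130:330];s=ctrl.read_camera("side")[160:260,160:360]
cv2.imwrite("pics/f.png",np.vstack([cv2.resize(x,(600,300),interpolation=cv2.INTER_CUBIC) for x in(t,s)]))
```

```text
hit False
w 21.769386872307884 F 30.00001698732376
w 22.088015587678147 30.5
place 24 False False above 0.001155963036496066 [0.57486352 0.24970437 0.07015596] [ 0.46217401  1.41722375 -1.4028763 ]
t 34.7083
hit False
w 13.604674996982787 F 29.999893402232374
w 13.951295426174271 41.6167
place 16 False False above 0.001238014837437157 [0.56632153 0.30909637 0.06623801] [-0.28590615  0.17827681 -1.10647573]
t 45.9333
```

View pics/f.png

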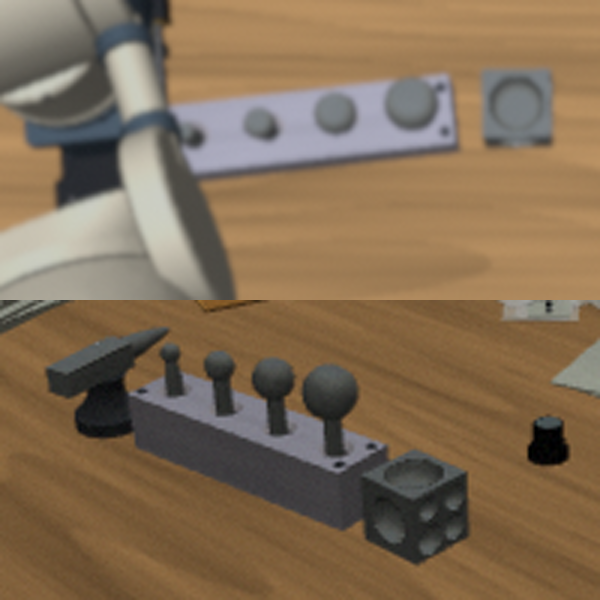

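All four balls are in the rack in the right order, at side-crop (330,392), (273,378), (219,366) and (171,353). I'll move the arm clear and check the heights before handing in.

Run:
```python
from h import *
ctrl.movej([61.221,28.281,77.091,0,74.628,-5.472])
t=ctrl.read_camera("top");s=ctrl.read_camera("side")
for n,i in(("tF",t),("sF",s)): cv2.imwrite(f"pics/{n}.png",i)
cv2.imwrite("pics/tFc.png",cv2.resize(t[200:300,130:330],(800,400),interpolation=cv2.INTER_CUBIC))
S=[(330,92),(273,78),(219,66),(171,53.5)]
T=[(411,103),(336,113),(262,123),(191,134)]
for a,b in zip(T,S): print(tri(ray("top",130+a[0]/3,200+a[1]/3),ray("side",160+b[0]/3,160+b[1]/3)).round(4))
```

```text
[0.591  0.1313 0.0988]
[0.5821 0.1895 0.0945]
[0.5732 0.2476 0.0894]
[0.564  0.3026 0.0862]
```

View pics/tFc.png

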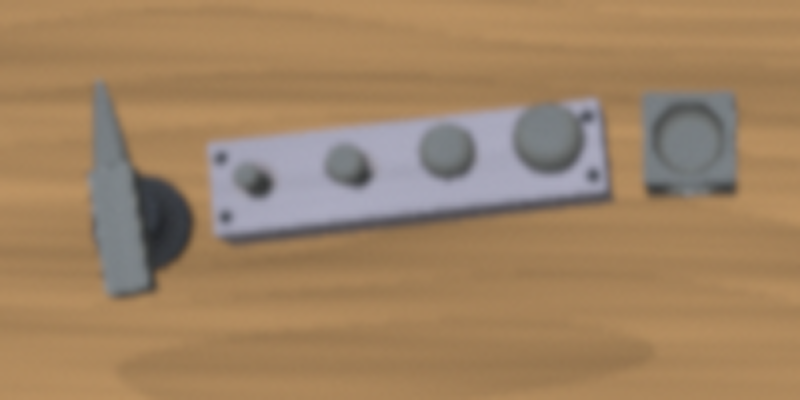

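Run:
```python
from h import *
z=tri(ray("top",130+248/4,200+177/4),ray("side",160+171/3,160+53.5/3));print(z)
if abs(z[2]-.084)<.004: print(ctrl.sign_off(),ctrl.current_t())
```

```text
[0.56574389 0.3066497  0.08428501]
the job is handed in; nothing more can be done
the job is handed in; nothing more can be done
```

The job is handed in: all four punches stand ball up and fully down in the rack, 42, 33, 24, 16 mm from the doming block to the anvil; ball heights measured within about 1.5 mm of fully seated, and the last clock reading was 46 s, just before the arm moved clear.

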